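# Find the loaded sample canister by weight and put it in the dispatch tray

### The arm

A 6-joint arm with a two-finger parallel gripper is mounted at the origin on a cart in front of the work surface, level with it; the furniture and walls round the work are solid. World frame = base frame: x ahead of the robot, y to its left, z up, the work surface at z = 0. Lengths are in m, angles in rad, forces in N, time in s.
With the tool pointing down it reaches from about 0.375 to 0.9 m from the base axis. Payload 3.1 kg.
Tool frame: the origin (TCP) lies at the very end of the fingers, on their centre line; the grasp point (between the pads) lies 19 mm behind it; z points along the fingers, y is the line along which they close (so a half turn about z gives the same grasp; the last joint's range is limited). The gripper opens to 87 mm and grips with 3 to 60 N. Pads are 19 mm wide; open, the fingers measure 117 mm over their backs; the gripper's body (75 mm by 190 mm) begins 51 mm behind the grasp point.
Start: joints at [-1.423, 0.527, 1.433, -0, 1.181, -0.178], TCP at [0.201, -0.592, 0.223] pointing down, gripper open.
Joint ranges: [-3.08, 3.08], [-0.75, 2.2], [0.22, 2.44], [-1.43, 4.57], [0, 2.65], [-2.85, 2.85]. Speed limits (rad/s): [2.79, 2.79, 3.14, 3.14, 3.14, 3.14].

### API

Orientations are given as a unit quaternion [x, y, z, w].
In Python, from rig import status, viewer, robot gives the robot as it stands.
- The arm moves only by the tool arm_command, never from a script. Its arguments are lists of equal length, an entry for each row: "delta_rot": the turn, a rotation vector about the tool's x, y, z in degrees, a list of three; "delta_pos": the shift along the tool's x, y, z in m, a list of three; "gripper": the closure, from -1 (fully open) to 1 (shut). In form: {"delta_rot": [[rx, ry, rz], ...], "delta_pos": [[dx, dy, dz], ...], "gripper": [gripper, ...]}. A call has 1 to 12 rows; each row is the pose to reach, as a shift and turn from the pose commanded when the call began, along the tool's axes at that moment; what a row does not reach only later rows make up. A row lasts 1/12 s, in which the tool goes at most 41.7 mm and 7.16 degrees, less where a joint would pass 70% of its speed; a pose out of reach is approached as far as the arm can. A call with a gripper value outside its range is refused whole. The fingers move at their own pace and stop on an object; "grip_force" is the grip in N (left out, the last holds). Time passes only in rows, so rows that repeat a pose let the fingers close. It gives the time, the measured TCP pose, the force, the opening and the grip force at its end, in the units of the state.
- status.get_obs(): the state, without advancing time (a new reading comes with each control period).
- viewer.camera(name): name is "scene" or "top" or "wrist"; returns a dict with "pixels" (400x640x3 uint8, blue, green, red), "fx", "fy", "cx", "cy" (pixels), "k1" (the pictures are not rectified: a ray, as slopes to the right and down, at radius r is drawn at 1 + k1 r^2 times it, then the intrinsics apply), "pose" (4x4, takes a point from camera to world coordinates); the wrist camera has in their place "mount" (4x4, takes a point from camera to tool coordinates, whose origin is the TCP and whose axes are the flange's). Camera axes: x right, y down, z forward; pixel columns grow to the right and rows downward; lengths in m; the calibration is good to about 2 mm. A picture is of the moment at which its call begins: read the wrist's pose just before it. There is no depth.
- robot.hand_in(): hands the job in; it is judged then, once.
The state is a dict: "time": time; "q": joint angles; "joint_velocities": joint speeds; "joint_torque": joint torques, N m; "position": TCP position; "tool_rot": TCP orientation; "ft_force": force on the tool from outside, world axes, zero at the start; "moment": the same for the moment, N m; "grip_width": finger opening in m; "grip_force": force on a finger pad.
Only numpy, scipy, OpenCV 4.12 (cv2) and the standard library are available. Lean on these libraries where they do the work, as an engineer would, in place of code of your own. Each camera call takes 0.05 s, during which the arm holds its last target. There are 200 camera calls.

### The job

Three of the four identical sealed canisters are empty and one is loaded: lift them to find out by weight which is the heavy one, and set it down gently, upright, flat on the floor of the yellow tray, inside its rim. Leave only that one in the tray; the three empty canisters must end standing upright where they stood (within about 3 cm), none may be knocked over, and the other things on the table must stay where they are.

Things in the scene. Friction and masses are not known exactly. Their poses are not given: they have to be found in the camera images.
- canister_a: One of four sealed look-alikes: upright aluminium cylinder, 50 mm diameter, 90 mm high, top 20 mm a fixed ribbed black cap of the same diameter with a blue disc. Loose, origin at the centre of its underside, z up. Empty 80 to 150 g, loaded 450 to 650 g, content loose by 3 mm. Which one is loaded is drawn anew each time; only weight tells. Canister axes at least 90 mm apart.
- canister_b: One of four sealed look-alikes: upright aluminium cylinder, 50 mm diameter, 90 mm high, top 20 mm a fixed ribbed black cap of the same diameter with a blue disc. Loose, origin at the centre of its underside, z up. Empty 80 to 150 g, loaded 450 to 650 g, content loose by 3 mm. Which one is loaded is drawn anew each time; only weight tells. Canister axes at least 90 mm apart.
- canister_c: One of four sealed look-alikes: upright aluminium cylinder, 50 mm diameter, 90 mm high, top 20 mm a fixed ribbed black cap of the same diameter with a blue disc. Loose, origin at the centre of its underside, z up. Empty 80 to 150 g, loaded 450 to 650 g, content loose by 3 mm. Which one is loaded is drawn anew each time; only weight tells. Canister axes at least 90 mm apart.
- canister_d: One of four sealed look-alikes: upright aluminium cylinder, 50 mm diameter, 90 mm high, top 20 mm a fixed ribbed black cap of the same diameter with a blue disc. Loose, origin at the centre of its underside, z up. Empty 80 to 150 g, loaded 450 to 650 g, content loose by 3 mm. Which one is loaded is drawn anew each time; only weight tells. Canister axes at least 90 mm apart.
- tray: Fixed square yellow tray, 120 x 120 mm outside, with a black rubber floor 8 mm above the worktop and a rim 6 mm thick whose top is 18 mm above the worktop; inside 108 x 108 mm, open above. Origin at the centre of its underside (on the worktop), z up, x and y along its sides.
- wipe_packet: White flat packet of wipes, 110 x 62 x 11 mm, loose bystander. Origin at the centre of its underside.
- tape_roll: Blue roll of tape lying flat, 100 mm across, 25 mm high, loose bystander. Origin at the centre of its underside.
- gel_box: Small closed grey and black chip box, 53 x 53 x 18 mm, loose bystander. Origin at the centre of its underside.
- kapton_roll: Brown roll of tape lying flat, 53 mm across, 12 mm high, loose bystander. Origin at the centre of its underside.
- ssd: Flat white drive, 101 x 70 x 7 mm, loose bystander. Origin at the centre of its underside.
Mind the look-alikes: they are no part of the job. What is shaped like the canister_c but purple is not meant.

How it is judged:
By the outcome, as a careful person would: the job done as asked, in the order asked, and still so for the second after the job is handed in, with the robot touching nothing.
It also fails if it takes over 67 s, if anything falls off the work surface, if the arm or the gripper's body presses on something with over 40 N, if the wrist force passes 120 N, or if a joint passes its speed limit or range.

## Working session

There is one attempt and no reset: what is moved stays moved. The work goes in short steps, Python scripts to look and compute and a tool call to move; the robot and the scene stay as the last step left them, time stands still between calls to the robot, and variables do not carry over. Pictures are saved under pics/ and viewed, at most 10 in all, crops included, and the job is handed in when it is done.

Besides the shell and the picture viewer there is one more tool, called after "Request:" by a JSON object that holds its "op" and its "data". arm_command: Moves the arm, as the interface text tells. Its arguments: {"type":"object","properties":{"delta_rot":{"type":"array","items":{"type":"array","items":{"type":"number"}}},"delta_pos":{"type":"array","items":{"type":"array","items":{"type":"number"}}},"gripper":{"type":"array","items":{"type":"number"}},"grip_force":{"type":"number"}},"required":["delta_rot","delta_pos","gripper"]}

```bash
mkdir -p pics; cat > h.py <<'E'
import numpy as np,cv2
from rig import status,viewer,robot
from scipy.spatial.transform import Rotation as R
def K(c): return np.array([[c['fx'],0,c['cx']],[0,c['fy'],c['cy']],[0,0,1.]])
def campose(c,o=None):
    if 'pose' in c: return np.array(c['pose'])
    T=np.eye(4);T[:3,:3]=R.from_quat(o['tool_rot']).as_matrix();T[:3,3]=o['position'];return T@np.array(c['mount'])
def und(c,u,v):
    d=np.array([(u-c['cx'])/c['fx'],(v-c['cy'])/c['fy']]);s=d.copy()
    for _ in range(20): s=d/(1+c['k1']*(s@s))
    return s
def ray(c,u,v,z,o=None):
    T=campose(c,o);s=und(c,u,v);d=T[:3,:3]@np.array([s[0],s[1],1]);p=T[:3,3]
    return p+d*(z-p[2])/d[2]
E
python3 - <<'E'
from h import *
o=status.get_obs();print({k:np.round(v,3) for k,v in o.items()})
for n in('top','scene'):
    c=viewer.camera(n);cv2.imwrite(f'pics/{n}0.png',c['pixels']);print(n,c['fx'],c['k1'],np.round(c['pose'],3))
    np.save(f'{n}0.npy',c,allow_pickle=True)
E
```

```text
{'time': np.float64(0.0), 'q': array([-1.422,  0.528,  1.434, -0.   ,  1.181, -0.179]), 'joint_velocities': array([ 0.003,  0.   , -0.   ,  0.   ,  0.   ,  0.001]), 'joint_torque': array([ 1.0000e-03, -4.4004e+01, -1.7659e+01,  6.3000e-02,  5.8000e-02,
       -0.0000e+00]), 'position': array([ 0.201, -0.591,  0.222]), 'tool_rot': array([ 0.987,  0.163,  0.   , -0.001]), 'ft_force': array([-0.857,  0.769, -0.829]), 'moment': array([-0.005,  0.027,  0.012]), 'grip_force': np.float64(0.0), 'grip_width': np.float64(0.087)}
top 483.76405493937847 -0.02446989679494312 [[ 0.01  -0.996  0.085  0.388]
 [-1.    -0.012 -0.022  0.045]
 [ 0.023 -0.084 -0.996  1.404]
 [ 0.     0.     0.     1.   ]]
scene 449.02120920578443 -0.04932738964678717 [[-0.767 -0.495  0.407  0.01 ]
 [-0.641  0.605 -0.472  0.613]
 [-0.013 -0.623 -0.782  0.981]
 [ 0.     0.     0.     1.   ]]
```

View pics/top0.png

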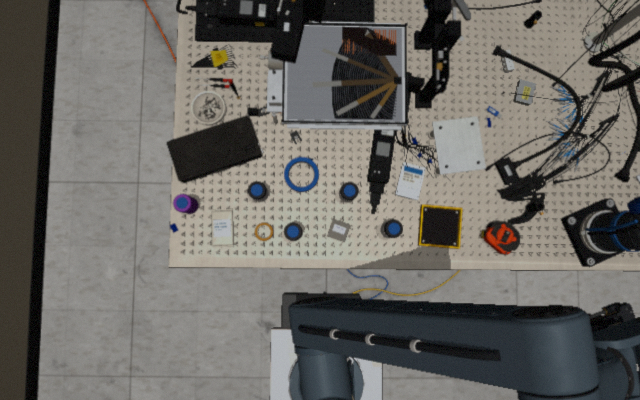

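View pics/scene0.png

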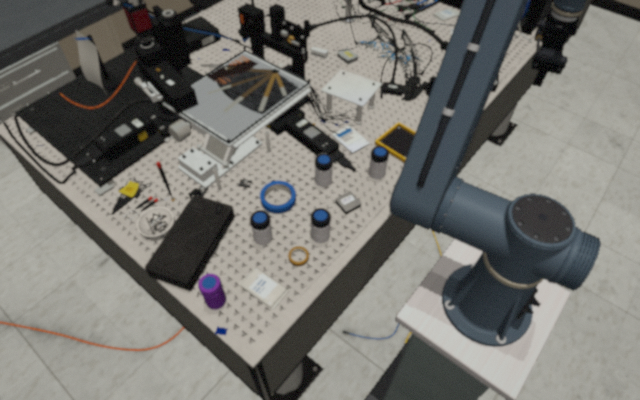

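Top view: candidates are dark canisters with blue discs at (258,190), (349,190), (293,231) and (393,228). The look-alike to reject is the purple one at (185,203); the blue tape ring is at (301,174) and the tray at (440,226).

```bash
python3 - <<'E'
from h import *
C={n:np.load(f'{n}0.npy',allow_pickle=True).item() for n in('top','scene')}
pts={}
for n,c in C.items():
    im=cv2.cvtColor(c['pixels'],cv2.COLOR_BGR2HSV)
    m=cv2.inRange(im,(100,130,50),(125,255,255))
    k,l,s,ce=cv2.connectedComponentsWithStats(m)
    for i in range(1,k):
        if s[i,4]>25 : print(n,ce[i].round(1),s[i].tolist(),ray(c,*ce[i],0.09).round(3))
    m=cv2.inRange(im,(20,140,90),(32,255,255))
    k,l,s,ce=cv2.connectedComponentsWithStats(m)
    for i in range(1,k):
        if s[i,4]>100:
            cn=cv2.findContours((l==i).astype(np.uint8),0,1)[0][0];r=cv2.minAreaRect(cn)
            print('Y',n,ce[i].round(1),s[i].tolist(),r,ray(c,*r[0],0.018).round(3),[ray(c,*p,.018).round(3)[:2].tolist() for p in cv2.boxPoints(r)])
c=C['top']['pixels'];cv2.imwrite('pics/crop.png',cv2.resize(c[130:270,165:475],None,fx=2.5,fy=2.5,interpolation=2))
E
```

```text
top [301.2 173.8] [285, 157, 33, 35, 337] [0.584 0.076 0.09 ]
top [412.9 170. ] [405, 167, 17, 7, 64] [ 0.599 -0.232  0.09 ]
top [256.3 189.6] [251, 184, 12, 12, 118] [0.539 0.197 0.09 ]
top [349.3 190.4] [344, 185, 12, 12, 118] [ 0.54  -0.057  0.09 ]
top [181.7 202.4] [177, 197, 11, 11, 93] [0.502 0.399 0.09 ]
top [617.8 218. ] [613, 212, 13, 14, 41] [ 0.473 -0.806  0.09 ]
top [630.8 222.7] [622, 219, 16, 8, 36] [ 0.46  -0.844  0.09 ]
top [393.7 228.2] [388, 222, 12, 13, 120] [ 0.438 -0.179  0.09 ]
top [173.5 227.4] [171, 224, 6, 8, 31] [0.434 0.418 0.09 ]
top [292.5 231.2] [287, 225, 12, 13, 117] [0.427 0.097 0.09 ]
top [619.1 242.3] [613, 234, 17, 17, 59] [ 0.406 -0.808  0.09 ]
Y top [218.6  57.2] [211, 50, 17, 17, 211] ((219.13525390625, 57.987709045410156), (15.391075134277344, 16.024826049804688), 84.80557250976562) [0.936 0.324 0.018] [[0.957, 0.35], [0.962, 0.303], [0.916, 0.298], [0.91, 0.344]]
Y top [440.2 225.8] [418, 205, 45, 44, 341] ((440.0655517578125, 226.2138214111328), (41.68883514404297, 40.94142532348633), 4.763641834259033) [ 0.448 -0.325  0.018] [[0.394, -0.26],
[... 359 characters left out ...]
39 0.128 0.09 ]
scene [320.3 215.1] [313, 210, 15, 12, 133] [0.426 0.098 0.09 ]
scene [259.4 217.4] [252, 212, 15, 12, 132] [0.537 0.199 0.09 ]
scene [208.6 282.2] [203, 277, 12, 11, 108] [0.5   0.401 0.09 ]
scene [220.9 330.8] [217, 328, 9, 6, 39] [0.396 0.461 0.09 ]
Y scene [392.5 141.8] [376, 124, 39, 37, 250] ((396.95880126953125, 139.064697265625), (34.36003112792969, 30.37181282043457), 32.47119140625) [ 0.46  -0.318  0.018] [[0.505, -0.261], [0.532, -0.392], [0.415, -0.376], [0.395, -0.252]]
Y scene [129.8 189.5] [120, 182, 18, 16, 183] ((130.25, 189.25), (13.435027122497559, 16.970561981201172), 45.0) [0.933 0.328 0.018] [[0.954, 0.35], [0.965, 0.301], [0.913, 0.305], [0.904, 0.354]]
```

View pics/crop.png

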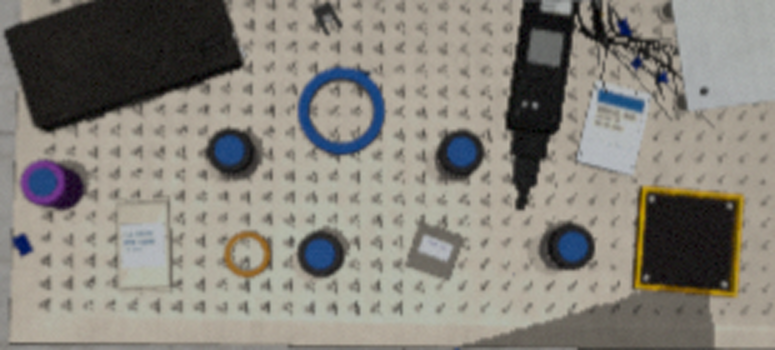

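Both views agree to about 2 mm. The crop shows the four canisters with black caps and blue discs, and the purple one at far left is not meant. I'll keep the tool yaw constant and move above the canister nearest the tray at (0.437,-0.178).

Request:
{"op": "arm_command", "data": {"delta_rot": [[0, 0, 0], [0, 0, 0], [0, 0, 0], [0, 0, 0], [0, 0, 0], [0, 0, 0], [0, 0, 0], [0, 0, 0], [0, 0, 0], [0, 0, 0], [0, 0, 0], [0, 0, 0]], "delta_pos": [[0.02, -0.018, 0.0], [0.05, -0.044, 0.005], [0.085, -0.075, 0.01], [0.12, -0.106, 0.02], [0.155, -0.137, 0.02], [0.19, -0.168, 0.02], [0.225, -0.2, 0.03], [0.26, -0.23, 0.04], [0.295, -0.26, 0.05], [0.325, -0.287, 0.05], [0.346, -0.306, 0.05], [0.356, -0.315, 0.05]], "gripper": [-1, -1, -1, -1, -1, -1, -1, -1, -1, -1, -1, -1], "grip_force": 20}}

```text
time: 1.1
position: [0.4369, -0.1767, 0.1719]
tool_rot: [0.987, 0.163, -0.001, -0.001]
ft_force: [0.6, -0.8, 0.9]
grip_width: 0.0868
grip_force: 0.0
```

Request:
{"op": "arm_command", "data": {"delta_rot": [[0, 0, 0], [0, 0, 0], [0, 0, 0], [0, 0, 0]], "delta_pos": [[0, 0, 0], [0, 0, 0], [0, 0, 0], [0, 0, 0]], "gripper": [-1, -1, -1, -1]}}

```text
time: 1.43
position: [0.4364, -0.1805, 0.1726]
tool_rot: [0.987, 0.162, -0.0, 0.0]
ft_force: [0.5, -0.1, 0.3]
grip_width: 0.0872
grip_force: 0.0
```

```bash
cat > look.py <<'E'
from h import *
import sys
tx,ty=float(sys.argv[1]),float(sys.argv[2])
o=status.get_obs();c=viewer.camera('wrist');cv2.imwrite(sys.argv[3],c['pixels'])
print('t',o['time'],'pos',o['position'].round(4),'rot',np.round(o['tool_rot'],4),'F',o['ft_force'].round(2))
m=cv2.inRange(cv2.cvtColor(c['pixels'],cv2.COLOR_BGR2HSV),(100,110,40),(125,255,255))
k,l,s,ce=cv2.connectedComponentsWithStats(m)
M=R.from_quat(o['tool_rot']).as_matrix()
for i in range(1,k):
    if s[i,4]>150:
        p=ray(c,*ce[i],0.09,o);print(ce[i].round(),s[i,2:].tolist(),p.round(4), 'tool delta',(M.T@(p-o['position'])).round(4))
print('to target',(M.T@(np.array([tx,ty,o['position'][2]])-o['position'])).round(4))
E
python3 look.py .437 -.178 pics/w1.png
```

```text
t 1.4333 pos [ 0.4364 -0.1805  0.1726] rot [ 9.868e-01  1.619e-01 -0.000e+00  2.000e-04] F [ 0.53 -0.12  0.34]
[199.  20.] [47, 44, 1691] [ 0.5387 -0.0554  0.09  ] tool delta [ 0.1369 -0.0859  0.0825]
[443.  33.] [51, 45, 846] [ 0.5866 -0.2244  0.09  ] tool delta [0.1283 0.0895 0.0826]
[  4. 112.] [10, 36, 257] [0.4267 0.0868 0.09  ] tool delta [ 0.0762 -0.2564  0.0824]
[316. 199.] [41, 39, 1237] [ 0.4373 -0.1774  0.09  ] tool delta [ 0.0018 -0.0027  0.0826]
to target [ 0.0013 -0.0022 -0.    ]
```

View pics/w1.png

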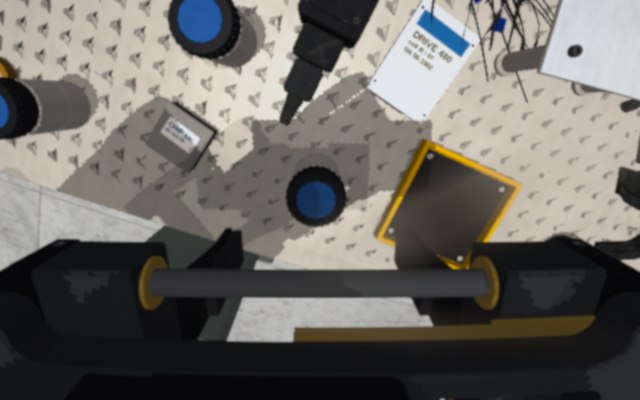

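Wrist view: the target disc is at (316,199), with the tray to its right and the gel box to its left, clear of the fingers. The offset is about 3 mm. Descending.

Request:
{"op": "arm_command", "data": {"delta_rot": [[0, 0, 0], [0, 0, 0], [0, 0, 0], [0, 0, 0], [0, 0, 0], [0, 0, 0], [0, 0, 0], [0, 0, 0], [0, 0, 0], [0, 0, 0], [0, 0, 0], [0, 0, 0]], "delta_pos": [[0.0015, -0.002, 0.005], [0.0015, -0.002, 0.015], [0.0015, -0.002, 0.03], [0.0015, -0.002, 0.045], [0.0015, -0.002, 0.06], [0.0015, -0.002, 0.075], [0.0015, -0.002, 0.09], [0.0015, -0.002, 0.105], [0.0015, -0.002, 0.117], [0.0015, -0.002, 0.125], [0.0015, -0.002, 0.13], [0.0015, -0.002, 0.13]], "gripper": [-1, -1, -1, -1, -1, -1, -1, -1, -1, -1, -1, -1]}}

```text
time: 2.48
position: [0.4369, -0.1772, 0.0417]
tool_rot: [0.987, 0.162, -0.001, -0.001]
ft_force: [0.7, -0.7, 0.3]
grip_width: 0.0875
grip_force: 0.0
```

Request:
{"op": "arm_command", "data": {"delta_rot": [[0, 0, 0], [0, 0, 0], [0, 0, 0], [0, 0, 0], [0, 0, 0], [0, 0, 0], [0, 0, 0], [0, 0, 0], [0, 0, 0], [0, 0, 0]], "delta_pos": [[0, 0, 0], [0, 0, 0], [0, 0, 0], [0, 0, 0], [0, 0, 0], [0, 0, 0], [0, 0, 0], [0, 0, 0], [0, 0, 0], [0, 0, 0]], "gripper": [-0.2, 0, 0.2, 0.4, 0.6, 0.6, 0.6, 0.6, 0.6, 0.6], "grip_force": 20}}

```text
time: 3.32
position: [0.4377, -0.177, 0.0428]
tool_rot: [0.987, 0.163, 0.0, 0.0]
ft_force: [-0.2, -0.2, 3.6]
grip_width: 0.0509
grip_force: 20.0
```

Request:
{"op": "arm_command", "data": {"delta_rot": [[0, 0, 0], [0, 0, 0], [0, 0, 0], [0, 0, 0], [0, 0, 0], [0, 0, 0], [0, 0, 0], [0, 0, 0], [0, 0, 0], [0, 0, 0], [0, 0, 0], [0, 0, 0]], "delta_pos": [[0, 0, -0.003], [0, 0, -0.008], [0, 0, -0.014], [0, 0, -0.02], [0, 0, -0.025], [0, 0, -0.028], [0, 0, -0.03], [0, 0, -0.03], [0, 0, -0.03], [0, 0, -0.03], [0, 0, -0.03], [0, 0, -0.03]], "gripper": [0.6, 0.6, 0.6, 0.6, 0.6, 0.6, 0.6, 0.6, 0.6, 0.6, 0.6, 0.6]}}

```text
time: 4.32
position: [0.4373, -0.1768, 0.0723]
tool_rot: [0.987, 0.163, -0.0, -0.0]
ft_force: [-0.1, 0.7, -1.2]
grip_width: 0.0512
grip_force: 20.0
```

Request:
{"op": "arm_command", "data": {"delta_rot": [[0, 0, 0], [0, 0, 0], [0, 0, 0]], "delta_pos": [[0, 0, 0], [0, 0, 0], [0, 0, 0]], "gripper": [0.6, 0.6, 0.6]}}

```text
time: 4.57
position: [0.4374, -0.1769, 0.0725]
tool_rot: [0.987, 0.163, -0.0, -0.0]
ft_force: [-0.8, -0.0, 0.2]
grip_width: 0.0508
grip_force: 20.0
```

Reading is about -0.5 N, so this one is empty. Setting it back, releasing and rising.

Request:
{"op": "arm_command", "data": {"delta_rot": [[0, 0, 0], [0, 0, 0], [0, 0, 0], [0, 0, 0], [0, 0, 0], [0, 0, 0], [0, 0, 0], [0, 0, 0], [0, 0, 0], [0, 0, 0], [0, 0, 0], [0, 0, 0]], "delta_pos": [[0, 0, 0.005], [0, 0, 0.011], [0, 0, 0.017], [0, 0, 0.022], [0, 0, 0.026], [0, 0, 0.028], [0, 0, 0.029], [0, 0, 0.0295], [0, 0, 0.0295], [0, 0, 0.0295], [0, 0, 0.0295], [0, 0, 0.0295]], "gripper": [0.6, 0.6, 0.6, 0.6, 0.6, 0.6, 0.6, 0.6, 0.6, 0.6, 0.6, 0.6]}}

```text
time: 5.57
position: [0.4377, -0.177, 0.0432]
tool_rot: [0.987, 0.163, 0.0, 0.0]
ft_force: [-0.3, 0.8, -0.8]
grip_width: 0.0509
grip_force: 20.0
```

Request:
{"op": "arm_command", "data": {"delta_rot": [[0, 0, 0], [0, 0, 0], [0, 0, 0], [0, 0, 0], [0, 0, 0], [0, 0, 0], [0, 0, 0], [0, 0, 0], [0, 0, 0], [0, 0, 0]], "delta_pos": [[0, 0, 0], [0, 0, 0], [0, 0, 0], [0, 0, 0], [0, 0, 0], [0, 0, 0], [0, 0, 0], [0, 0, 0], [0, 0, 0], [0, 0, 0]], "gripper": [0, -0.4, -0.7, -1, -1, -1, -1, -1, -1, -1]}}

```text
time: 6.4
position: [0.4375, -0.1769, 0.0431]
tool_rot: [0.987, 0.163, 0.0, -0.0]
ft_force: [0.5, 0.4, 0.4]
grip_width: 0.0866
grip_force: 0.0
```

Request:
{"op": "arm_command", "data": {"delta_rot": [[0, 0, 0], [0, 0, 0], [0, 0, 0], [0, 0, 0], [0, 0, 0], [0, 0, 0], [0, 0, 0], [0, 0, 0], [0, 0, 0], [0, 0, 0], [0, 0, 0], [0, 0, 0]], "delta_pos": [[0, 0, -0.01], [0, 0, -0.035], [0, 0, -0.07], [0, 0, -0.1], [0, 0, -0.13], [0.01, -0.006, -0.13], [0.035, -0.022, -0.13], [0.065, -0.04, -0.13], [0.095, -0.058, -0.13], [0.12, -0.074, -0.13], [0.135, -0.083, -0.13], [0.135, -0.083, -0.13]], "gripper": [-1, -1, -1, -1, -1, -1, -1, -1, -1, -1, -1, -1]}}

```text
time: 7.4
position: [0.5408, -0.0523, 0.1731]
tool_rot: [0.986, 0.165, 0.001, -0.0]
ft_force: [-0.4, -0.9, 0.2]
grip_width: 0.087
grip_force: 0.0
```

Request:
{"op": "arm_command", "data": {"delta_rot": [[0, 0, 0], [0, 0, 0], [0, 0, 0]], "delta_pos": [[0, 0, 0], [0, 0, 0], [0, 0, 0]], "gripper": [-1, -1, -1]}}

```text
time: 7.65
position: [0.5377, -0.0557, 0.1729]
tool_rot: [0.987, 0.162, -0.001, -0.0]
ft_force: [-0.4, 0.8, 0.6]
grip_width: 0.0871
grip_force: 0.0
```

```bash
python3 look.py .5387 -.0555 pics/w2.png
```

```text
t 7.65 pos [ 0.5377 -0.0557  0.1729] rot [ 9.868e-01  1.621e-01 -6.000e-04 -1.000e-04] F [-0.38  0.83  0.65]
[208.  80.] [106, 108, 3944] [0.601  0.0538 0.09  ] tool delta [ 0.0951 -0.0835  0.0828]
[ 19. 104.] [39, 44, 1294] [0.5379 0.199  0.09  ] tool delta [ 0.0818 -0.2411  0.0829]
[320. 199.] [42, 39, 1250] [ 0.5398 -0.0555  0.09  ] tool delta [0.0021 0.0005 0.0829]
to target [ 0.001   0.0002 -0.    ]
```

View pics/w2.png

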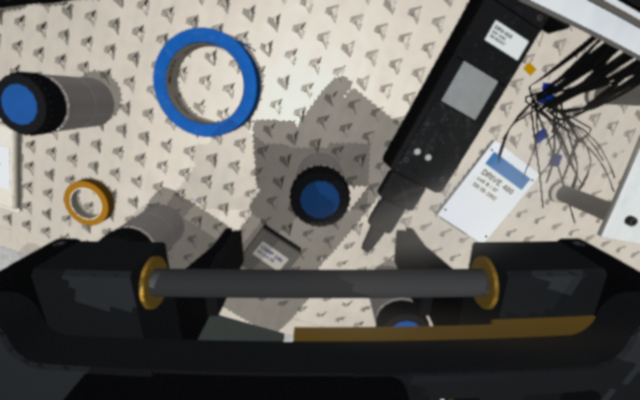

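Wrist view: disc at (320,199). The first canister is standing at (405,325). The pen-like device tip at (372,245) and the gel box at (268,245) are near the finger lanes, so I'll check them numerically.

```bash
python3 - <<'E'
from h import *
o=status.get_obs();c=viewer.camera('wrist');M=R.from_quat(o['tool_rot']).as_matrix()
for u,v in[(372,245),(362,245),(385,170),(420,190),(443,190),(385,155),(300,245)]:
    print(u,v,[(M.T@(ray(c,u,v,z,o)-o['position'])).round(3)[:2].tolist() for z in(0,.03,.045)])
E
```

```text
372 245 [[-0.083, 0.063], [-0.069, 0.057], [-0.062, 0.054]]
362 245 [[-0.083, 0.051], [-0.069, 0.046], [-0.062, 0.044]]
385 170 [[0.007, 0.072], [0.013, 0.066], [0.017, 0.063]]
420 190 [[-0.016, 0.113], [-0.007, 0.103], [-0.003, 0.098]]
443 190 [[-0.016, 0.14], [-0.007, 0.127], [-0.003, 0.121]]
385 155 [[0.023, 0.071], [0.029, 0.065], [0.031, 0.062]]
300 245 [[-0.084, -0.022], [-0.069, -0.02], [-0.062, -0.019]]
```

Request:
{"op": "arm_command", "data": {"delta_rot": [[0, 0, 0], [0, 0, 0], [0, 0, 0], [0, 0, 0], [0, 0, 0], [0, 0, 0], [0, 0, 0], [0, 0, 0], [0, 0, 0], [0, 0, 0], [0, 0, 0], [0, 0, 0]], "delta_pos": [[0.0015, 0, 0.0], [0.0015, 0, 0.005], [0.0015, 0, 0.015], [0.0015, 0, 0.035], [0.0015, 0, 0.055], [0.0015, 0, 0.075], [0.0015, 0, 0.095], [0.0015, 0, 0.11], [0.0015, 0, 0.12], [0.0015, 0, 0.127], [0.0015, 0, 0.13], [0.0015, 0, 0.13]], "gripper": [-0.7, -0.7, -0.7, -0.7, -0.7, -0.7, -0.7, -0.7, -0.7, -0.7, -0.7, -0.7]}}

```text
time: 8.75
position: [0.5399, -0.0544, 0.0425]
tool_rot: [0.987, 0.163, -0.0, -0.0]
ft_force: [0.8, 0.2, 0.0]
grip_width: 0.0742
grip_force: 0.0
```

Request:
{"op": "arm_command", "data": {"delta_rot": [[0, 0, 0], [0, 0, 0], [0, 0, 0], [0, 0, 0], [0, 0, 0], [0, 0, 0], [0, 0, 0], [0, 0, 0]], "delta_pos": [[0, 0, 0], [0, 0, 0], [0, 0, 0], [0, 0, 0], [0, 0, 0], [0, 0, 0], [0, 0, 0], [0, 0, 0]], "gripper": [-0.2, 0, 0.2, 0.4, 0.6, 0.6, 0.6, 0.6]}}

```text
time: 9.42
position: [0.5409, -0.0551, 0.0437]
tool_rot: [0.987, 0.163, 0.001, 0.001]
ft_force: [0.1, -2.8, 5.7]
grip_width: 0.0514
grip_force: 20.0
```

Request:
{"op": "arm_command", "data": {"delta_rot": [[0, 0, 0], [0, 0, 0], [0, 0, 0], [0, 0, 0], [0, 0, 0], [0, 0, 0], [0, 0, 0], [0, 0, 0], [0, 0, 0], [0, 0, 0], [0, 0, 0], [0, 0, 0]], "delta_pos": [[0, 0, -0.003], [0, 0, -0.008], [0, 0, -0.014], [0, 0, -0.02], [0, 0, -0.025], [0, 0, -0.028], [0, 0, -0.03], [0, 0, -0.03], [0, 0, -0.03], [0, 0, -0.03], [0, 0, -0.03], [0, 0, -0.03]], "gripper": [0.6, 0.6, 0.6, 0.6, 0.6, 0.6, 0.6, 0.6, 0.6, 0.6, 0.6, 0.6]}}

```text
time: 10.42
position: [0.5399, -0.0544, 0.0728]
tool_rot: [0.987, 0.163, -0.0, -0.0]
ft_force: [-0.1, -0.6, -4.7]
grip_width: 0.0511
grip_force: 20.0
```

Request:
{"op": "arm_command", "data": {"delta_rot": [[0, 0, 0], [0, 0, 0], [0, 0, 0]], "delta_pos": [[0, 0, 0], [0, 0, 0], [0, 0, 0]], "gripper": [0.6, 0.6, 0.6]}}

```text
time: 10.67
position: [0.5401, -0.0545, 0.073]
tool_rot: [0.987, 0.163, -0.0, -0.0]
ft_force: [-0.1, 0.3, -5.8]
grip_width: 0.0514
grip_force: 20.0
```

About -5.3 N (roughly 540 g): this is the loaded one. Lifting it and carrying it above the tray.

Request:
{"op": "arm_command", "data": {"delta_rot": [[0, 0, 0], [0, 0, 0], [0, 0, 0], [0, 0, 0], [0, 0, 0], [0, 0, 0], [0, 0, 0], [0, 0, 0]], "delta_pos": [[0, 0, -0.005], [0, 0, -0.015], [0, 0, -0.03], [0, 0, -0.05], [0, 0, -0.07], [0, 0, -0.085], [0, 0, -0.095], [0, 0, -0.1]], "gripper": [0.6, 0.6, 0.6, 0.6, 0.6, 0.6, 0.6, 0.6], "grip_force": 30}}

```text
time: 11.33
position: [0.5409, -0.0547, 0.1753]
tool_rot: [0.987, 0.163, 0.002, 0.001]
ft_force: [0.4, -0.6, -5.2]
grip_width: 0.051
grip_force: 30.0
```

Request:
{"op": "arm_command", "data": {"delta_rot": [[0, 0, 0], [0, 0, 0], [0, 0, 0], [0, 0, 0], [0, 0, 0], [0, 0, 0], [0, 0, 0], [0, 0, 0], [0, 0, 0], [0, 0, 0], [0, 0, 0], [0, 0, 0]], "delta_pos": [[-0.003, 0.004, 0], [-0.01, 0.013, 0], [-0.02, 0.026, 0], [-0.033, 0.043, 0], [-0.049, 0.064, 0], [-0.065, 0.085, 0], [-0.081, 0.106, 0], [-0.097, 0.127, 0], [-0.113, 0.148, 0], [-0.129, 0.169, 0], [-0.143, 0.188, 0], [-0.154, 0.202, 0]], "gripper": [0.6, 0.6, 0.6, 0.6, 0.6, 0.6, 0.6, 0.6, 0.6, 0.6, 0.6, 0.6]}}

```text
time: 12.33
position: [0.4571, -0.2977, 0.1716]
tool_rot: [0.987, 0.162, -0.001, -0.001]
ft_force: [0.7, 0.1, -5.3]
grip_width: 0.0512
grip_force: 30.0
```

Request:
{"op": "arm_command", "data": {"delta_rot": [[0, 0, 0], [0, 0, 0], [0, 0, 0], [0, 0, 0], [0, 0, 0], [0, 0, 0]], "delta_pos": [[-0.01, 0.013, 0], [-0.016, 0.021, 0], [-0.019, 0.025, 0], [-0.019, 0.025, 0], [-0.019, 0.025, 0], [-0.019, 0.025, 0]], "gripper": [0.6, 0.6, 0.6, 0.6, 0.6, 0.6]}}

```text
time: 12.83
position: [0.449, -0.3238, 0.1727]
tool_rot: [0.987, 0.163, -0.0, -0.001]
ft_force: [-0.3, 0.7, -4.6]
grip_width: 0.0505
grip_force: 30.0
```

```bash
python3 look.py .4485 -.325 pics/w3.png; python3 - <<'E'
from h import *
for n in('top','scene'):
    c=np.load(f'{n}0.npy',allow_pickle=True).item() ; 
    c=viewer.camera(n);cv2.imwrite(f'pics/{n}3.png',c['pixels'])
E
```

```text
t 12.8333 pos [ 0.449  -0.3238  0.1727] rot [ 9.866e-01  1.630e-01 -3.000e-04 -8.000e-04] F [-0.27  0.73 -4.6 ]
[314.   5.] [31, 16, 284] [ 0.5855 -0.2734  0.09  ] tool delta [ 0.1454 -0.0037  0.0827]
[141. 159.] [42, 42, 1329] [ 0.4366 -0.1763  0.09  ] tool delta [ 0.0357 -0.1435  0.0829]
[318. 267.] [35, 6, 169] [ 0.3912 -0.3425  0.09  ] tool delta [-0.0607 -0.0008  0.0827]
[318. 310.] [76, 28, 1762] [ 0.3484 -0.3575  0.09  ] tool delta [-0.1061 -0.0003  0.0827]
to target [-0.0009  0.001  -0.    ]
```

View pics/w3.png

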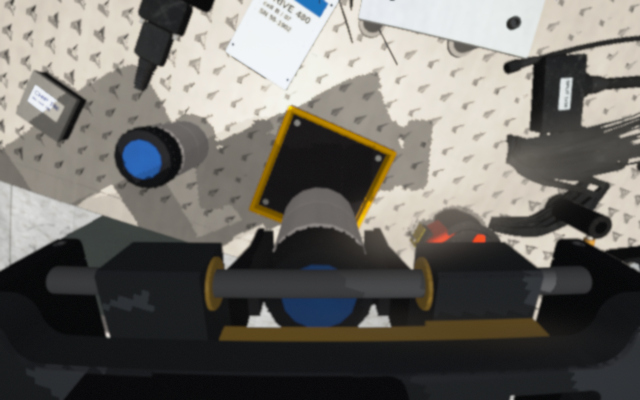

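Wrist view: the canister is held upright above the tray, with tray corners at (290,107), (395,154) and (250,210). The first canister is standing at (141,159). Checking the tray centre.

```bash
python3 - <<'E'
from h import *
o=status.get_obs();c=viewer.camera('wrist');M=R.from_quat(o['tool_rot']).as_matrix()
P=[ray(c,u,v,.018,o) for u,v in[(290,106),(396,154),(249,211)]];print(np.round(P,4))
print([np.linalg.norm(P[0]-P[i]).round(4) for i in(1,2)]);m=(P[1]+P[2])/2
print(m,(M.T@(m-o['position'])).round(4))
E
```

```text
[[ 0.5111 -0.2729  0.018 ]
 [ 0.5009 -0.3898  0.018 ]
 [ 0.3923 -0.2636  0.018 ]]
[np.float64(0.1173), np.float64(0.1191)]
[ 0.44662415 -0.32670139  0.018     ] [-0.0035  0.0017  0.1551]
```

Sides measure 117 and 119 mm against 120, so the centre is good to a few mm. Lowering gently.

Request:
{"op": "arm_command", "data": {"delta_rot": [[0, 0, 0], [0, 0, 0], [0, 0, 0], [0, 0, 0], [0, 0, 0], [0, 0, 0], [0, 0, 0], [0, 0, 0], [0, 0, 0], [0, 0, 0], [0, 0, 0], [0, 0, 0]], "delta_pos": [[-0.002, 0.001, 0.004], [-0.002, 0.001, 0.012], [-0.002, 0.001, 0.024], [-0.002, 0.001, 0.038], [-0.002, 0.001, 0.052], [-0.002, 0.001, 0.066], [-0.002, 0.001, 0.08], [-0.002, 0.001, 0.092], [-0.002, 0.001, 0.102], [-0.002, 0.001, 0.108], [-0.002, 0.001, 0.111], [-0.002, 0.001, 0.112]], "gripper": [0.6, 0.6, 0.6, 0.6, 0.6, 0.6, 0.6, 0.6, 0.6, 0.6, 0.6, 0.6]}}

```text
time: 14.03
position: [0.4475, -0.3265, 0.0605]
tool_rot: [0.987, 0.163, -0.0, -0.0]
ft_force: [0.1, -0.0, -4.5]
grip_width: 0.0512
grip_force: 30.0
```

Request:
{"op": "arm_command", "data": {"delta_rot": [[0, 0, 0], [0, 0, 0], [0, 0, 0], [0, 0, 0], [0, 0, 0], [0, 0, 0], [0, 0, 0], [0, 0, 0], [0, 0, 0], [0, 0, 0]], "delta_pos": [[0, 0, 0.001], [0, 0, 0.002], [0, 0, 0.003], [0, 0, 0.004], [0, 0, 0.005], [0, 0, 0.006], [0, 0, 0.007], [0, 0, 0.007], [0, 0, 0.007], [0, 0, 0.007]], "gripper": [0.6, 0.6, 0.6, 0.6, 0.6, 0.6, 0.6, 0.6, 0.6, 0.6]}}

```text
time: 14.87
position: [0.4476, -0.3266, 0.0541]
tool_rot: [0.987, 0.163, 0.0, 0.0]
ft_force: [0.1, 0.1, -5.6]
grip_width: 0.0507
grip_force: 30.0
```

Request:
{"op": "arm_command", "data": {"delta_rot": [[0, 0, 0], [0, 0, 0], [0, 0, 0], [0, 0, 0], [0, 0, 0], [0, 0, 0], [0, 0, 0]], "delta_pos": [[0, 0, 0.0005], [0, 0, 0.001], [0, 0, 0.0015], [0, 0, 0.002], [0, 0, 0.002], [0, 0, 0.002], [0, 0, 0.002]], "gripper": [0.6, 0.6, 0.6, 0.6, 0.6, 0.6, 0.6]}}

```text
time: 15.45
position: [0.4476, -0.3266, 0.052]
tool_rot: [0.987, 0.163, -0.0, -0.0]
ft_force: [0.1, -0.3, -4.9]
grip_width: 0.0505
grip_force: 30.0
```

Request:
{"op": "arm_command", "data": {"delta_rot": [[0, 0, 0], [0, 0, 0], [0, 0, 0], [0, 0, 0], [0, 0, 0]], "delta_pos": [[0, 0, 0.0003], [0, 0, 0.0006], [0, 0, 0.001], [0, 0, 0.001], [0, 0, 0.001]], "gripper": [0.6, 0.6, 0.6, 0.6, 0.6]}}

```text
time: 15.87
position: [0.4476, -0.3267, 0.0518]
tool_rot: [0.987, 0.163, 0.0, 0.0]
ft_force: [-1.5, 1.4, 4.4]
grip_width: 0.0508
grip_force: 30.0
```

Contact: the force went from -5 to +4 N. Releasing slowly and rising, then backing toward the start position for a clear view.

Request:
{"op": "arm_command", "data": {"delta_rot": [[0, 0, 0], [0, 0, 0], [0, 0, 0], [0, 0, 0], [0, 0, 0], [0, 0, 0], [0, 0, 0], [0, 0, 0], [0, 0, 0], [0, 0, 0]], "delta_pos": [[0, 0, 0], [0, 0, 0], [0, 0, 0], [0, 0, 0], [0, 0, 0], [0, 0, 0], [0, 0, 0], [0, 0, 0], [0, 0, 0], [0, 0, 0]], "gripper": [0, -0.2, -0.4, -0.6, -0.8, -1, -1, -1, -1, -1]}}

```text
time: 16.7
position: [0.4476, -0.3266, 0.051]
tool_rot: [0.987, 0.163, -0.0, -0.0]
ft_force: [-0.9, -0.5, -0.7]
grip_width: 0.0862
grip_force: 0.0
```

Request:
{"op": "arm_command", "data": {"delta_rot": [[0, 0, 0], [0, 0, 0], [0, 0, 0], [0, 0, 0], [0, 0, 0], [0, 0, 0], [0, 0, 0], [0, 0, 0], [0, 0, 0], [0, 0, 0], [0, 0, 0], [0, 0, 0]], "delta_pos": [[0, 0, -0.005], [0, 0, -0.02], [0, 0, -0.045], [0, 0, -0.075], [0, 0, -0.105], [0, 0, -0.13], [-0.01, 0.01, -0.15], [-0.03, 0.03, -0.165], [-0.055, 0.055, -0.17], [-0.08, 0.08, -0.17], [-0.105, 0.105, -0.17], [-0.12, 0.12, -0.17]], "gripper": [-1, -1, -1, -1, -1, -1, -1, -1, -1, -1, -1, -1]}}

```text
time: 17.7
position: [0.3708, -0.4821, 0.222]
tool_rot: [0.987, 0.162, -0.0, 0.002]
ft_force: [0.6, 0.0, 0.0]
grip_width: 0.0869
grip_force: 0.0
```

Request:
{"op": "arm_command", "data": {"delta_rot": [[0, 0, 0], [0, 0, 0], [0, 0, 0], [0, 0, 0], [0, 0, 0], [0, 0, 0], [0, 0, 0], [0, 0, 0]], "delta_pos": [[-0.02, 0.02, 0], [-0.045, 0.045, 0], [-0.07, 0.07, 0], [-0.09, 0.09, 0], [-0.1, 0.1, 0], [-0.1, 0.1, 0], [-0.1, 0.1, 0], [-0.1, 0.1, 0]], "gripper": [-1, -1, -1, -1, -1, -1, -1, -1]}}

```text
time: 18.37
position: [0.3107, -0.6035, 0.2208]
tool_rot: [0.987, 0.163, 0.0, -0.001]
ft_force: [0.4, -0.2, -0.3]
grip_width: 0.0871
grip_force: 0.0
```

```bash
python3 - <<'E'
from h import *
o=status.get_obs();print(o['time'],o['position'].round(3))
ims=[]
for n,z in(('top',.09),('scene',.09)):
    c=viewer.camera(n);ims.append(c['pixels'])
    m=cv2.inRange(cv2.cvtColor(c['pixels'],cv2.COLOR_BGR2HSV),(100,130,50),(125,255,255))
    k,l,s,ce=cv2.connectedComponentsWithStats(m)
    for i in range(1,k):
        if 80<s[i,4]<400: print(n,ce[i].round(1),s[i,2:].tolist(),ray(c,*ce[i],.09).round(3),ray(c,*ce[i],.098).round(3))
a=cv2.resize(ims[0][130:270,165:505],(800,330));b=cv2.resize(ims[1][90:325,180:660],(560,270))
b=cv2.copyMakeBorder(b,0,0,0,240,0);cv2.imwrite('pics/end.png',np.vstack([a,b]))
E
```

```text
18.3667 [ 0.311 -0.603  0.221]
top [301.1 173.8] [33, 35, 337] [0.584 0.076 0.09 ] [0.583 0.075 0.098]
top [256.4 189.5] [12, 12, 119] [0.539 0.197 0.09 ] [0.538 0.196 0.098]
top [181.6 202.6] [11, 11, 91] [0.501 0.399 0.09 ] [0.5   0.397 0.098]
top [448.7 225.3] [12, 12, 118] [ 0.448 -0.33   0.09 ] [ 0.447 -0.328  0.098]
top [393.4 228.3] [12, 12, 118] [ 0.438 -0.178  0.09 ] [ 0.438 -0.176  0.098]
top [292.6 231.2] [12, 13, 120] [0.427 0.096 0.09 ] [0.427 0.096 0.098]
scene [201.6  31.6] [36, 10, 83] [ 1.296 -0.278  0.09 ] [ 1.285 -0.27   0.098]
scene [379.9 151.9] [13, 10, 94] [ 0.435 -0.176  0.09 ] [ 0.432 -0.169  0.098]
scene [278.  199.6] [34, 30, 328] [0.54  0.128 0.09 ] [0.535 0.133 0.098]
scene [320.3 215.2] [15, 11, 129] [0.425 0.098 0.09 ] [0.422 0.103 0.098]
scene [259.4 217.3] [15, 12, 131] [0.537 0.199 0.09 ] [0.533 0.202 0.098]
scene [208.6 282.2] [12, 11, 108] [0.5   0.401 0.09 ] [0.496 0.402 0.098]
```

View pics/end.png

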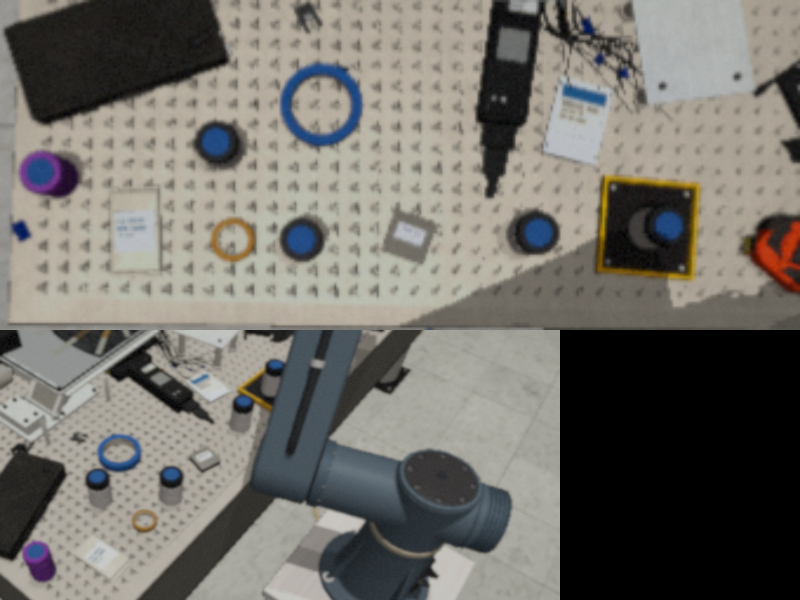

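The heavy canister stands upright in the tray (crop pixel (668,225), about (0.447,-0.328)). The three empties are within 2 mm of where they started and the bystanders haven't moved. Handing in.

```bash
python3 -c "
from rig import robot;print(robot.hand_in())"
```

```text
the job is handed in; nothing more can be done
None
```

The loaded canister (about 540 g by lift) now stands upright in the yellow tray, the other three stand where they were, and the job was handed in at about 18.5 s; I lifted only two, since the second was clearly the heavy one.

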